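Sweep the vial caps into the well and hold the spring gate open at the mark

TASK

Pick up the blue scraper and use it, never the gripper, to sweep all four pink vial caps along the lane of the white sorting station into the well at its right-hand end, with the gate still shut; then stand the scraper back upright on the table. Then pull the orange handle of the spring-return gate out until its black pointer is over the line on the red clip, so that the caps drop into the catch box below, and finish while holding it there: letting go would shut the gate. Leave the bottles and the vial tray where they stand.

Things in the scene. Friction and masses are not known exactly. Their poses are not given: they have to be found in the camera images.
- station: white sorting station, fixed. Origin on the table under the centre of the well; its own y runs along the lane away from the well (robot's left), its -x faces the robot and is the way the gate pulls. A 6 mm wall, top 85 mm above the table, runs all round lane and well. Two gate rails (tops at 48 mm) reach out in front of the well to x = -205 mm
- well (a point): centre of the well's floor: the top of the shut gate plate, 45 mm above the table. The well is 80 mm (station x) by 60 mm (y) and 25 mm deep below the lane floor. Under the gate lies a catch box of the same 80 by 60 mm, its floor 5 mm above the table; its axes are the station's
- lane_end (a point): middle of the lane floor at its closed left end (y = 209 mm of the station). The lane floor is flat, 70 mm above the table, 80 mm wide (x -40 to 40 mm of the station), and runs from here to the well's open edge at y = 30 mm
- gate (a joint): travel of the gate slide in m: 0 shut, grows as it is pulled out toward the station's own -x, stop at 0.125. A spring always pulls it shut, about 3 N shut and 8 N at the mark
- gate_handle (a point): grip point of the gate's orange handle: an upright plate 10 mm thick along the station's x, 34 mm wide along its y, its top 135 mm and this point 120 mm above the table, on the plate's middle. Shut, it lies at x = -78 mm, y = 0 of the station and moves with the gate; its own axes are parallel to the station's
- gate_pointer (a point): the black pointer that sticks out from the gate's handle over the right-hand rail (x = -78 mm, y = -41 mm of the station when shut, 57 mm above the table); moves with the gate
- mark (a point): the line on the red clip that sits on the right-hand rail, at the pointer's height (57 mm); the gate is at the mark when the pointer and this point coincide. It lies 85 to 105 mm from the shut pointer, along the station's -x; axes parallel to the station's; fixed
- scraper: blue scraper, standing upright on the table, 120 g. Origin at the centre of its underside, z up. Black rubber foot 64 mm wide along its own x, 26 mm thick along its own y, 24 mm high in all; in the middle an upright blue grip 30 mm wide along x and 18 mm thick along y, from 24 to 95 mm above the underside
- cap1: one of four vial caps, a pink and silver disc 22 mm across and 12 mm thick, 12 g, lying flat on the lane of the sorting station at the start; origin at its centre
- cap2: one of four vial caps, a pink and silver disc 22 mm across and 12 mm thick, 12 g, lying flat on the lane of the sorting station at the start; origin at its centre
- cap3: one of four vial caps, a pink and silver disc 22 mm across and 12 mm thick, 12 g, lying flat on the lane of the sorting station at the start; origin at its centre
- cap4: one of four vial caps, a pink and silver disc 22 mm across and 12 mm thick, 12 g, lying flat on the lane of the sorting station at the start; origin at its centre
- diluent_left: loose small white bottle with blue cap, 33 mm across, 58 mm tall, origin under its centre; leave alone
- diluent_right: another such bottle; leave alone
- vial_tray: loose partitioned carton with ten pink-capped vials, 57 x 133 x 48 mm, origin under its centre; leave alone

How it is judged:
By the outcome, as a careful person would: the job done as asked, in the order asked, and still so for the second after the job is handed in, while the arm keeps its last pose, push and grip.
It also fails if it takes over 58 s, if anything falls off the work surface, if the arm or the gripper's body presses on something with over 40 N, if the wrist force passes 120 N, or if a joint passes its speed limit or range.

ROBOT

A 7-joint arm with a two-finger parallel gripper is mounted at the origin on a cart in front of the work surface, level with it; the furniture and walls round the work are solid. World frame = base frame: x ahead of the robot, y to its left, z up, the work surface at z = 0. Lengths are in m, angles in rad, forces in N, time in s.
With the tool pointing down it reaches from about 0.425 to 0.875 m from the base axis. Payload 4.7 kg.
Tool frame: the origin (TCP) lies at the very end of the fingers, on their centre line; the grasp point (between the pads) lies 19 mm behind it; z points along the fingers, y is the line along which they close (so a half turn about z gives the same grasp; the last joint's range is limited). The gripper opens to 87 mm and grips with 3 to 60 N. Pads are 19 mm wide; open, the fingers measure 117 mm over their backs; the gripper's body (75 mm by 190 mm) begins 51 mm behind the grasp point.
Start: joints at [-1.093, 0.321, -0.07, 1.45, 0.023, 1.371, -0.057], TCP at [0.291, 0.581, 0.223] pointing down, gripper open.
Joint ranges: [-2.86, 2.86], [-0.3, 2.09], [-1.38, 1.24], [0.06, 2.45], [-1.56, 4.7], [0.09, 2.05], [-2.69, 2.69]. Speed limits (rad/s): [2.57, 2.57, 3.14, 3.14, 3.14, 3.14, 3.14].

INTERFACE

Orientations are given as a rotation vector (axis times angle).
In Python, from bench import ctrl gives the robot as it stands.
- The arm moves only by the shell command python3 -m jog 'ROWS' [FORCE]. ROWS is JSON, a list that holds one entry, the list of rows, each a list of 7 numbers: the shift along the tool's x, y, z in mm, then the turn, a rotation vector about the tool's x, y, z in degrees, then the finger opening in mm, from 0 to 87. A call has 1 to 10 rows; each row is the pose to reach, as a shift and turn from the pose commanded when the call began, along the tool's axes at that moment; what a row does not reach only later rows make up. A row lasts 1/10 s, in which the tool goes at most 50 mm and 8.59 degrees, less where a joint would pass 70% of its speed; a pose out of reach is approached as far as the arm can. A call with a gripper value outside its range is refused whole. The fingers move at their own pace and stop on an object; FORCE is the grip in N (left out, the last holds). Time passes only in rows, so rows that repeat a pose let the fingers close. It gives the time, the measured TCP pose, the force, the opening and the grip force at its end, in the units of the state.
- ctrl.get_state(): the state, without advancing time (a new reading comes with each control period).
- ctrl.get_image(name): name is "side" or "top" or "wrist"; returns a dict with "image" (384x512x3 uint8, red, green, blue), "depth" (384x512 float32, m along the optical axis (not along the pixel's ray), 0 where there is no reading), "fov_y" (degrees; the focal length in pixels is half the picture's height over the tangent of half this angle, whatever the lens; pixels are square), "cx", "cy" (the principal point, pixels), "rvec" (rotation vector, rad) and "tvec" (3), from world to camera coordinates, as OpenCV has them. Camera axes: x right, y down, z forward; pixel columns grow to the right and rows downward; lengths in m; the calibration is good to about 2 mm. A picture is of the moment at which its call begins.
- ctrl.close_job(): hands the job in; it is judged then, once.
The state is a dict: "time": time; "joint_positions": joint angles; "qd": joint speeds; "joint_torque": joint torques, N m; "position": TCP position; "tool_rot": TCP orientation; "ft_force": force on the tool from outside, world axes, zero at the start; "torque": the same for the moment, N m; "grip_width": opening from 0.0 (shut) to 1.0 (fully open); "grip_force": force on a finger pad.
Only numpy, scipy, OpenCV 4.12 (cv2) and the standard library are available. Lean on these libraries where they do the work, as an engineer would, in place of code of your own. Each camera call takes 0.05 s, during which the arm holds its last target. There are 200 camera calls.

## Working session

There is one attempt and no reset: what is moved stays moved. The work goes in short steps, Python scripts to look and compute and a shell command to move; the robot and the scene stay as the last step left them, time stands still between calls to the robot, and variables do not carry over. Pictures are saved under pics/ and viewed, at most 10 in all, crops included, and the job is handed in when it is done.

```bash
mkdir -p pics
cat > h.py <<'E'
import numpy as np, cv2
from bench import ctrl
def get(n):
    d=ctrl.get_image(n); R,_=cv2.Rodrigues(np.array(d['rvec'],float)); d['R']=R; d['t']=np.array(d['tvec'],float).ravel()
    d['f']=d['image'].shape[0]/2/np.tan(np.radians(d['fov_y'])/2); return d
def plane(d,uv,z):
    uv=np.atleast_2d(np.array(uv,float)); c=-d['R'].T@d['t']
    r=np.c_[(uv[:,0]-d['cx'])/d['f'],(uv[:,1]-d['cy'])/d['f'],np.ones(len(uv))]@d['R']
    return c+r*((z-c[2])/r[:,2])[:,None]
def cloud(d):
    h,w=d['depth'].shape; v,u=np.mgrid[:h,:w]; z=d['depth']
    p=np.stack([(u-d['cx'])/d['f']*z,(v-d['cy'])/d['f']*z,z],-1)
    return (p-d['t'])@d['R']
def save(d,n): cv2.imwrite('pics/'+n,cv2.cvtColor(d['image'],cv2.COLOR_RGB2BGR))
E
python3 - <<'E'
from h import *
import pickle
for n in ('top','side'):
    d=get(n); save(d,n+'1.png'); pickle.dump(d,open(n+'1.pkl','wb')); print(n,-d['R'].T@d['t'],d['fov_y'])
print(ctrl.get_state())
E
```

```text
top [ 0.43463189 -0.03792563  1.33168094] 44.27703686974378
side [ 0.59528533 -1.35548106  1.13109722] 42.048171084252935
{'time': 0.1, 'joint_positions': array([-1.09288399,  0.321753  , -0.07010152,  1.45153298,  0.02261458,
        1.37076364, -0.05693562]), 'qd': array([-1.71576834e-04, -1.03650886e-03,  1.21956835e-03, -2.22926729e-03,
        4.47889885e-04,  1.18640981e-06,  3.33752465e-05]), 'joint_torque': array([ 3.16111773e-04, -4.92575490e+01, -4.05673133e-01, -3.13402247e+01,
       -6.41809311e-02,  3.93884350e-02,  6.14001897e-05]), 'position': array([0.29061056, 0.58088727, 0.22157837]), 'tool_rot': array([-7.21959543e-01, -3.05721634e+00,  2.58372129e-03]), 'ft_force': array([-0.18415433, -0.34867806, -0.0456664 ]), 'torque': array([-0.00127769, -0.01344812,  0.04552994]), 'grip_force': 0.0, 'grip_width': 1.0039620201350694}
```

View pics/top1.png

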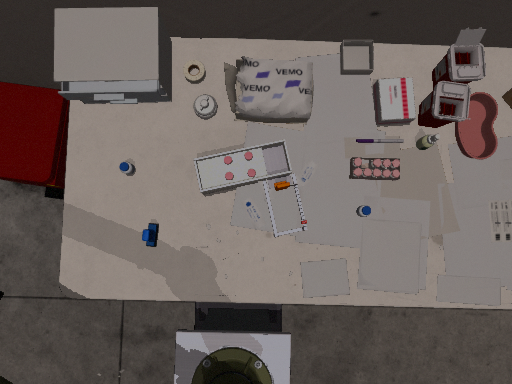

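View pics/side1.png

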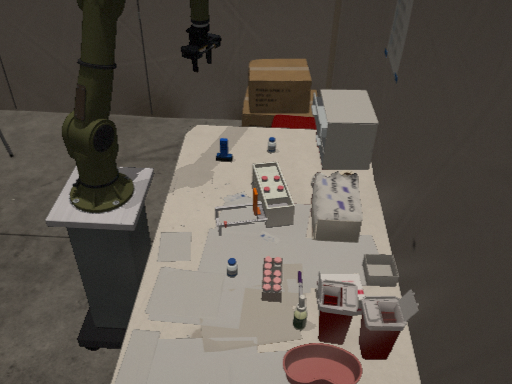

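The top view shows the station (lane 195–290, 140–190, yawed about 10°, four caps at its left half), the orange handle at (283,185), the red clip at (304,222) and the scraper at (150,234). The bottles are at (126,168) and (364,211), the tray at (375,168).

Run:
```python
from h import *
import pickle
d=pickle.load(open('top1.pkl','rb')); im=d['image']; hsv=cv2.cvtColor(im,cv2.COLOR_RGB2HSV)
P=cloud(d)
def blobs(m,name,z,lo=6):
    n,l,s,c=cv2.connectedComponentsWithStats(m.astype(np.uint8))
    for i in range(1,n):
        if s[i,4]>=lo:
            q=P[l==i]; pl=plane(d,c[i],z)[0]
            print(name,s[i,4],c[i].round(1),pl.round(4),'depthz',np.percentile(q[:,2],[10,50,90]).round(3))
H,S,V=[hsv[...,i].astype(int) for i in range(3)]
yy,xx=np.mgrid[:384,:512]
roi=(xx>190)&(xx<320)&(yy>135)&(yy<240)
blobs(roi&((H>165)|(H<6))&(S>70)&(V>90),'red/pink',.082)
blobs(roi&(H>6)&(H<22)&(S>150),'orange',.135)
blobs((xx<400)&(xx>100)&(yy>150)&(yy<250)&(H>100)&(H<130)&(S>120),'blue',.095)
# station rim: points with z in .078-.092
m=roi&(abs(P[...,2]-.085)<.007)
m2=cv2.morphologyEx(m.astype(np.uint8),cv2.MORPH_OPEN,np.ones((1,1)))
q=P[m][:,:2]; print(len(q)); r=cv2.minAreaRect(q[np.all(abs(q-np.median(q,0))<.3,1)].astype(np.float32)); print('rim',r, cv2.boxPoints(r))
# scraper foot
m=(xx>130)&(xx<170)&(yy>215)&(yy<255)&(P[...,2]>.012)
q=P[m]; print(np.percentile(q[:,2],[5,50,95])); f=q[(q[:,2]<.04)][:,:2]; print('foot',cv2.minAreaRect(f.astype(np.float32)));g=q[q[:,2]>.08][:,:2]; print('grip',cv2.minAreaRect(g.astype(np.float32)),g.mean(0))
a=cv2.resize(im[130:245,185:320],None,fx=4,fy=4,interpolation=cv2.INTER_CUBIC); b=cv2.resize(im[210:260,125:175],None,fx=4,fy=4,interpolation=cv2.INTER_CUBIC)
o=np.zeros((460,760,3),np.uint8); o[:460,:540]=a; o[:200,560:]=b; cv2.imwrite('pics/crop1.png',o[...,::-1])
```

```text
red/pink 49 [248.2 155.4] [ 0.6286 -0.0282  0.082 ] depthz [0.078 0.082 0.085]
red/pink 50 [227.5 159.6] [0.6156 0.0267 0.082 ] depthz [0.079 0.082 0.085]
red/pink 52 [251.2 172.5] [ 0.5829 -0.0378  0.082 ] depthz [0.078 0.082 0.085]
red/pink 51 [228.7 175.6] [0.5727 0.022  0.082 ] depthz [0.079 0.082 0.085]
red/pink 16 [304.  221.5] [ 0.4566 -0.1811  0.082 ] depthz [0.049 0.053 0.056]
orange 109 [281.3 185.2] [ 0.5464 -0.1153  0.135 ] depthz [0.051 0.119 0.137]
blue 62 [123.7 166.3] [0.5878 0.2974 0.095 ] depthz [0.055 0.058 0.062]
blue 13 [248.2 203.8] [ 0.4986 -0.032   0.095 ] depthz [0.036 0.039 0.042]
blue 62 [366.2 210. ] [ 0.491  -0.3429  0.095 ] depthz [0.056 0.059 0.062]
blue 233 [149.7 234.6] [0.4111 0.2213 0.095 ] depthz [0.022 0.045 0.096]
832
rim ((0.5843614339828491, -0.018079891800880432), (0.12915809452533722, 0.2515431046485901), 13.623112678527832) [[ 0.49197572  0.08894265]
 [ 0.55122274 -0.15552357]
 [ 0.67674714 -0.12510243]
 [ 0.6175001   0.11936378]]
[0.01434972 0.0293501  0.09701456]
foot ((0.41025853157043457, 0.23297572135925293), (0.025950420647859573, 0.06395246088504791), 85.74659729003906)
grip ((0.41545823216438293, 0.10179261863231659), (0.028741588816046715, 0.28058722615242004), 1.965318202972412) [0.41186111 0.2171015 ]
```

View pics/crop1.png

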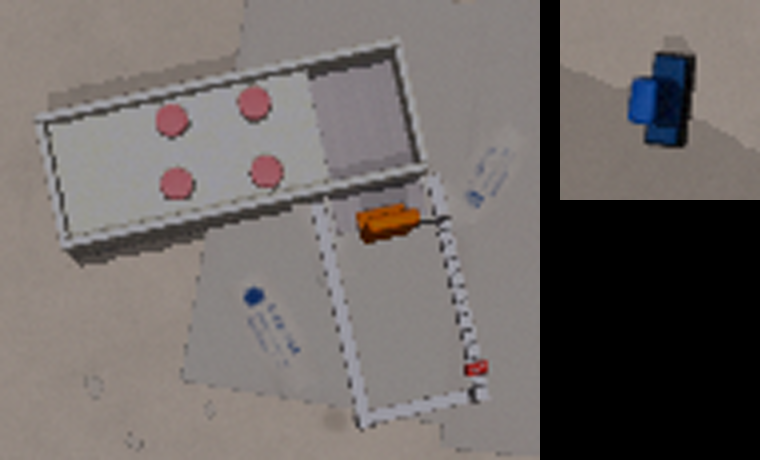

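```bash
cat >> h.py <<'E'
from scipy.spatial.transform import Rotation as Ro
def go(p,yaw,s=None):
    "tool pointing down, tool y at world angle yaw (deg, mod 180) -> shift mm, turn deg"
    s=s or ctrl.get_state(); R=Ro.from_rotvec(s['tool_rot']); best=None
    for k in (0,180):
        a=np.radians(yaw+k); y=np.array([np.cos(a),np.sin(a),0]); z=np.array([0,0,-1.]); 
        G=Ro.from_matrix(np.c_[np.cross(y,z),y,z]); t=(R.inv()*G).as_rotvec(degrees=True)
        if best is None or np.linalg.norm(t)<np.linalg.norm(best): best=t
    print('shift',(R.inv().apply(np.array(p)-s['position'])*1000).round(1),'turn',best.round(2))
E
python3 - <<'E'
from h import *
import pickle
d=pickle.load(open('top1.pkl','rb'));P=cloud(d)
c=np.array([[38,118],[400,40],[428,168],[65,242]])/4+[185,130]-.5+.125
q=plane(d,c,.085)[:,:2]; print(q.round(4))
print([np.linalg.norm(q[i]-q[(i+1)%4]).round(4) for i in range(4)])
ex=(q[0]-q[1]+q[3]-q[2]); ey=ex/np.linalg.norm(ex); yawy=np.degrees(np.arctan2(ey[1],ey[0])); ax=np.array([ey[1],-ey[0]])
print('station y dir deg',yawy)
# centre of outer rect: y from -36 to 215 => 89.5
O=q.mean(0)-ey*.0895; print('origin',O, 'x axis',ax)
m=lambda uv,z:((plane(d,np.array(uv,float),z)[0,:2]-O)@np.c_[ax,ey]*1000).round(1)
for n,u in dict(c1=[248.2,155.4],c2=[227.5,159.6],c3=[251.2,172.5],c4=[228.7,175.6]).items(): print(n,m(u,.082))
print('clip',m([304,221.5],.053),'handle blob',m([281.3,185.2],.13))
print('lane/well edge',m([(310/4)+184.6,(72/4)+129.6],.07),m([(327/4)+184.6,(165/4)+129.6],.07))
print('rail far corner',m([362/4+184.6,420/4+129.6],.048),m([480/4+184.6,396/4+129.6],.048))
hsv=cv2.cvtColor(d['image'],cv2.COLOR_RGB2HSV);sub=hsv[222:250,138:165]
M=np.zeros((384,512),bool); M[222:250,138:165]=(sub[...,1]>100)
g=M&(P[...,2]>.085); v,u=np.nonzero(g); print('grip',plane(d,[u.mean(),v.mean()],.095),g.sum(), cv2.minAreaRect(P[g][:,:2].astype(np.float32)))
f=M&(abs(P[...,2]-.024)<.005); v,u=np.nonzero(f); r=cv2.minAreaRect(P[f][:,:2].astype(np.float32)); print('foot',r,f.sum())
E
```

```text
[[ 0.6138  0.115 ]
 [ 0.6737 -0.1245]
 [ 0.5881 -0.1451]
 [ 0.5317  0.094 ]]
[np.float64(0.2468), np.float64(0.088), np.float64(0.2457), np.float64(0.0847)]
station y dir deg 103.66398146432954
origin [ 0.62294637 -0.10209549] x axis [0.97169781 0.23622734]
c1 [22.9 70.4]
c2 [ 23.3 126.7]
c3 [-23.7  72.1]
c4 [-19.4 132.4]
clip [-180.6  -40.9] handle blob [-77.2   4.9]
lane/well edge [37.8 28.9] [-26.4  31. ]
rail far corner [-198.9   43. ] [-199.8  -38.9]
grip [[0.40953923 0.23165055 0.095     ]] 80 ((0.4153927266597748, 0.1017405241727829), (0.026271171867847443, 0.2807435989379883), 2.49721622467041)
foot ((0.4102628529071808, 0.23275430500507355), (0.02238617278635502, 0.05915654078125954), 85.67235565185547) 94
```

```bash
python3 -c "
from h import *
go([.410,.232,.16],85.7)"
```

```text
shift [-262.8 -258.5   62. ] turn [-1.000e-01 -1.000e-02 -2.227e+01]
```

```bash
python3 -m jog '[[[-263,-258,62,0,0,-22.3,87],[-263,-258,62,0,0,-22.3,87],[-263,-258,62,0,0,-22.3,87],[-263,-258,62,0,0,-22.3,87],[-263,-258,62,0,0,-22.3,87],[-263,-258,62,0,0,-22.3,87],[-263,-258,62,0,0,-22.3,87],[-263,-258,62,0,0,-22.3,87],[-263,-258,62,0,0,-22.3,87],[-263,-258,62,0,0,-22.3,87]]]'
python3 - <<'E'
from h import *
go([.410,.232,.16],85.7)
d=get('wrist'); save(d,'w1.png'); P=cloud(d)
hsv=cv2.cvtColor(d['image'],cv2.COLOR_RGB2HSV)
blue=(hsv[...,0]>95)&(hsv[...,0]<130)&(hsv[...,1]>100)
near=np.hypot(P[...,0]-.41,P[...,1]-.232)<.06
g=blue&near&(abs(P[...,2]-.095)<.006); v,u=np.nonzero(g); print(g.sum(),cv2.minAreaRect(P[g][:,:2].astype(np.float32)))
f=near&(abs(P[...,2]-.024)<.005); print(f.sum(),cv2.minAreaRect(P[f][:,:2].astype(np.float32)))
E
```

```text
time: 1.1
position: [0.4104, 0.233, 0.1605]
tool_rot: [-0.119, -3.139, -0.001]
ft_force: [1.0, 1.2, 1.6]
grip_width: 0.998
grip_force: 0.0
shift [ 0.3 -1.   0.5] turn [ 0.03 -0.02 -0.03]
697 ((0.4128934442996979, 0.23295839130878448), (0.017069438472390175, 0.028543801978230476), 86.06117248535156)
388 ((0.398569256067276, 0.2341552972793579), (0.022052330896258354, 0.028621233999729156), 85.61444854736328)
```

View pics/w1.png

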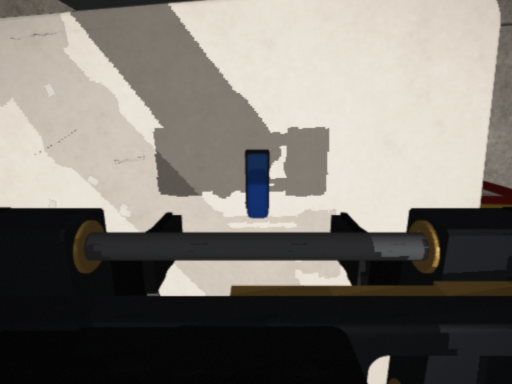

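Fingers straddle the scraper (257,183), aligned; the body sits above its grip.

```bash
python3 -m jog '[[[-2,0,50,0,0,0,87],[-2,0,100,0,0,0,87],[-2,0,120,0,0,0,60],[-2,0,120,0,0,0,15],[-2,0,120,0,0,0,15],[-2,0,120,0,0,0,15],[-2,0,120,0,0,0,15],[-2,0,120,0,0,0,15],[-2,0,120,0,0,0,15],[-2,0,120,0,0,0,15]]]' 45
python3 -m jog '[[[0,0,0,0,0,0,10],[0,0,0,0,0,0,10],[0,0,-40,0,0,0,10],[0,0,-90,0,0,0,10],[0,0,-130,0,0,0,10],[0,0,-150,0,0,0,10],[0,0,-150,0,0,0,10]]]' 45
python3 -c "
from h import *
s=ctrl.get_state();print(s['grip_width']*87)
O=np.array([.62295,-.1021]);ey=np.array([-.23623,.9717]);ax=np.array([.9717,.23623])
p=O+ey*.185; print(p)
go([p[0],p[1],.19],103.66)"
```

```text
time: 2.15
position: [0.4128, 0.2329, 0.041]
tool_rot: [0.117, 3.139, 0.001]
ft_force: [-0.1, -0.2, -0.0]
grip_width: 0.356
grip_force: 0.0
time: 2.85
position: [0.4143, 0.2339, 0.1937]
tool_rot: [0.117, 3.134, 0.006]
ft_force: [0.3, 0.6, -1.3]
grip_width: 0.205
grip_force: 45.0
17.84304209657013
[0.57924745 0.0776645 ]
shift [-176.1 -143.5    4. ] turn [  0.19   0.32 -17.94]
```

```bash
python3 -m jog '[[[-176,-146,0,0,0,-18,10],[-176,-146,0,0,0,-18,10],[-176,-146,0,0,0,-18,10],[-176,-146,0,0,0,-18,10],[-176,-146,0,0,0,-18,10],[-176,-146,0,0,0,-18,10],[-176,-146,0,0,0,-18,10],[-176,-146,0,0,0,-18,10]]]'
cat >> h.py <<'E'
O=np.array([.62295,-.1021]);ey=np.array([-.23623,.9717]);ax=np.array([.9717,.23623])
def st(x,y): return O+ax*x/1000+ey*y/1000
def tost(p): return ((np.asarray(p)[...,:2]-O)@np.c_[ax,ey]*1000).round(1)
E
python3 - <<'E'
from h import *
s=ctrl.get_state();print(tost(s['position']),s['position'])
go([*st(0,180),.19],103.66)
d=get('wrist'); save(d,'w2.png'); P=cloud(d)
rim=(abs(P[...,2]-.085)<.004)
q=P[rim]; print(rim.sum()); t=tost(q); print('rim x',np.percentile(t[:,0],[1,99]),'y',np.percentile(t[:,1],[1,99]))
hsv=cv2.cvtColor(d['image'],cv2.COLOR_RGB2HSV)
pk=((hsv[...,0]>165)|(hsv[...,0]<6))&(hsv[...,1]>70)&(abs(P[...,2]-.08)<.008)
n,l,ss,c=cv2.connectedComponentsWithStats(pk.astype(np.uint8))
for i in range(1,n):
  if ss[i,4]>30: print(ss[i,4],tost(P[l==i].mean(0)))
fl=(abs(P[...,2]-.07)<.004)&~pk; t=tost(P[fl]); print('floor',np.median(P[fl][:,2]),np.percentile(t[:,0],[1,99]),np.percentile(t[:,1],[1,99]))
E
```

```text
time: 3.65
position: [0.5758, 0.0753, 0.1889]
tool_rot: [0.377, -3.116, -0.001]
ft_force: [0.2, -0.7, -0.9]
grip_width: 0.203
grip_force: 45.0
[ -3.9 183.5] [0.57583329 0.0752592  0.18887301]
shift [-3.9 -3.5 -1.1] turn [ 0.05 -0.17  0.15]
3631
rim x [-73.1   40.97] y [-35.8 214.5]
409 [-20.8  72.6]
399 [-16.  132.2]
floor 0.06933346634984167 [-42.5 114.7] [-31. 208.]
```

View pics/w2.png

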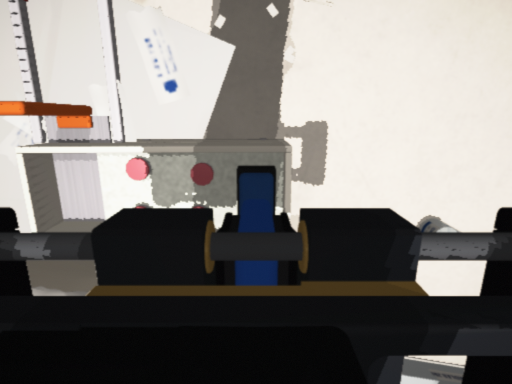

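The scraper (257,200) hangs over the lane's left end between the end wall (285) and cap (202,173). I'll check the wall lines against my station frame.

Run:
```python
from h import *
d=get('wrist'); P=cloud(d)
rim=(abs(P[...,2]-.085)<.005); t=tost(P)
a=rim&(t[...,0]<-30)&(t[...,0]>-60)&(t[...,1]>40)&(t[...,1]<200)
q=t[a]; k=np.polyfit(q[:,1],q[:,0],1); print('front wall x at y=0,200',np.polyval(k,[0,200]),'deg',np.degrees(np.arctan(k[0])), np.percentile(q[:,0]-np.polyval(k,q[:,1]),[5,95]),a.sum())
b=rim&(t[...,1]>200)&(t[...,0]<10)&(t[...,0]>-38); print('end wall y',np.percentile(t[b][:,1],[5,50,95]),b.sum())
e=rim&(t[...,1]<-20)&(t[...,0]<30)&(t[...,0]>-38); print('right wall y',np.percentile(t[e][:,1],[5,50,95]),e.sum())
# scraper foot in view
blk=(P[...,2]>.10)&(P[...,2]<.185)&(abs(t[...,0])<60)&(abs(t[...,1]-183)<40); print(np.percentile(t[blk],[2,98],axis=0),np.percentile(P[blk][:,2],[2,50,98]))
```

```text
front wall x at y=0,200 [-38.47775545 -40.19455959] deg -0.4918160769905822 [-2.61283957  2.80429746] 1227
end wall y [208.9 211.6 214.4] 349
right wall y [-35.37 -30.9  -28.83] 687
[[-35.1 170.4]
 [ -8.  195.3]] [0.15329236 0.17110207 0.18286551]
```

Run:
```python
from h import *
import pickle
d=pickle.load(open('top1.pkl','rb')); P=cloud(d); t=tost(P); V=d['image'].mean(2)
rim=(abs(P[...,2]-.085)<.006)
for lo,hi in((-60,-30),(30,60)):
  a=rim&(t[...,0]<hi)&(t[...,0]>lo)&(t[...,1]>40)&(t[...,1]<200); q=t[a]; k=np.polyfit(q[:,1],q[:,0],1); print(np.polyval(k,[0,200]),a.sum(),np.percentile(q[:,0]-np.polyval(k,q[:,1]),[5,95]))
fl=(abs(P[...,2]-.07)<.004)&(abs(t[...,0])<60)&(t[...,1]>60)&(t[...,1]<200); print('floor x',np.percentile(t[fl][:,0],[.5,1,99,99.5]))
for n,l,h in(('end',200,225),('right',-50,-20)):
  b=rim&(abs(t[...,0])<30)&(t[...,1]>l)&(t[...,1]<h); print(n,np.percentile(t[b][:,1],[5,50,95]),b.sum())
```

```text
[-40.44657603 -43.81590287] 151 [-3.4192355   3.24726401]
[41.28239724 42.44576504] 163 [-10.14153801   4.32463558]
floor x [-45.6085 -45.4     40.417   40.8085]
end [209.8 212.4 215.5] 56
right [-34.53 -31.6  -28.81] 55
```

```bash
python3 -c "
from h import *
s=ctrl.get_state();print(tost(s['position']),s['position'])
go([*st(2.5,181),.15],103.9)"
```

```text
[ -3.5 183.8] [0.57615183 0.07567762 0.18983755]
shift [-6.  -2.9 39.8] turn [ 0.04 -0.07 -0.03]
```

```bash
python3 -m jog '[[[-6,-3,10,0,0,0,10],[-6,-3,40,0,0,0,10],[-6,-3,40,0,0,0,10],[-6,-3,40,0,0,0,10]]]'
python3 - <<'E'
from h import *
d=get('wrist'); save(d,'w3.png');P=cloud(d);t=tost(P);s=ctrl.get_state();print(tost(s['position']),s['position'])
rim=(abs(P[...,2]-.085)<.005)
a=rim&(t[...,0]<-30)&(t[...,0]>-60)&(t[...,1]>40)&(t[...,1]<200)
q=t[a]; k=np.polyfit(q[:,1],q[:,0],1); print('front wall',np.polyval(k,[0,100,200]),a.sum())
b=rim&(t[...,1]>200)&(t[...,0]<10)&(t[...,0]>-38); print('end wall y',np.percentile(t[b][:,1],[5,50,95]),b.sum())
blk=(P[...,2]>.10)&(P[...,2]<.142)&(abs(t[...,0])<60)&(abs(t[...,1]-181)<40); print(np.percentile(t[blk],[1,99],axis=0),np.percentile(P[blk][:,2],[2,50,98]))
E
```

```text
time: 4.15
position: [0.5832, 0.0729, 0.15]
tool_rot: [0.376, -3.117, 0.0]
ft_force: [-0.4, -0.3, -1.5]
grip_width: 0.205
grip_force: 45.0
[  3.5 179.3] [0.58401483 0.07292322 0.15107928]
front wall [-38.81321008 -39.34556427 -39.87791846] 1701
end wall y [208.98 211.6  214.6 ] 497
[[-2.870e+01  1.657e+02]
 [ 1.840e-01  1.913e+02]] [0.11394948 0.13166062 0.13989871]
```

View pics/w3.png

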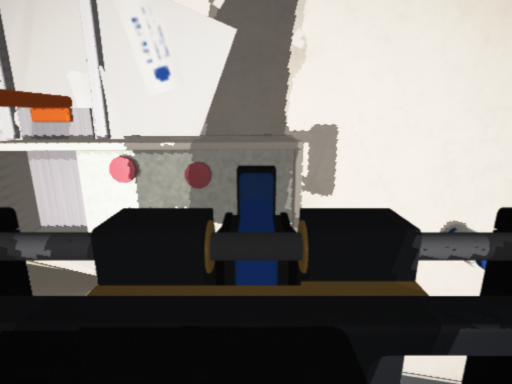

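The foot (256,200) is in the lane with about 8 mm at its front side; clear of cap (198,175) and end wall (298). Lowering.

```bash
python3 -m jog '[[[0,0,20,0,0,0,10],[0,0,34,0,0,0,10],[0,0,36,0,0,0,10],[0,0,37,0,0,0,10],[0,0,37,0,0,0,10]]]'; python3 -c "
from h import *
s=ctrl.get_state();print(tost(s['position']),s['position'],s['ft_force'])
go([*st(2.5,28),s['position'][2]],103.9)"
```

```text
time: 4.7
position: [0.5843, 0.0727, 0.1143]
tool_rot: [-0.375, 3.118, 0.0]
ft_force: [0.1, -0.6, -2.6]
grip_width: 0.204
grip_force: 45.0
[  3.7 179. ] [0.5842923  0.07267069 0.11431414] [ 0.09461947 -0.58883243 -2.55842507]
shift [   1.4 -151.     0. ] turn [-0.    0.07 -0.17]
```

```bash
python3 -m jog '[[[0,0,1.5,0,0,0,10],[0,-8,1.5,0,0,0,10],[0,-18,1.5,0,0,0,10],[0,-28,1.5,0,0,0,10],[0,-38,1.5,0,0,0,10],[0,-48,1.5,0,0,0,10],[0,-58,1.5,0,0,0,10],[0,-68,1.5,0,0,0,10],[0,-76,1.5,0,0,0,10],[0,-80,1.5,0,0,0,10]]]'
python3 - <<'E'
from h import *
d=get('wrist');P=cloud(d);t=tost(P);s=ctrl.get_state();print(tost(s['position']),s['position'],s['ft_force'])
hsv=cv2.cvtColor(d['image'],cv2.COLOR_RGB2HSV)
for d in (d,get('top')):
  P=cloud(d);hsv=cv2.cvtColor(d['image'],cv2.COLOR_RGB2HSV)
  pk=((hsv[...,0]>165)|(hsv[...,0]<6))&(hsv[...,1]>70)&(abs(P[...,2]-.08)<.012)&(abs(tost(P)[...,0])<60)
  n,l,ss,c=cv2.connectedComponentsWithStats(pk.astype(np.uint8))
  for i in range(1,n):
    if ss[i,4]>15: print(ss[i,4],tost(P[l==i].mean(0)),P[l==i][:,2].mean())
E
```

```text
time: 5.7
position: [0.6029, -0.0064, 0.112]
tool_rot: [0.374, -3.119, 0.001]
ft_force: [-0.4, 1.0, -1.7]
grip_width: 0.201
grip_force: 45.0
[ 3.1 97.4] [ 0.60299255 -0.00675651  0.11205771] [-0.67076264 -0.1103924  -1.0178123 ]
1584 [-19.8  63. ] 0.08098995791142537
65 [  16.5 -439. ] 0.08035964573025116
34 [-28.8  51.2] 0.08199913564836504
```

```bash
python3 -m jog '[[[0,-6,0,0,0,0,10],[0,-14,0,0,0,0,10],[0,-22,0,0,0,0,10],[0,-30,0,0,0,0,10],[0,-38,0,0,0,0,10],[0,-46,0,0,0,0,10],[0,-54,0,0,0,0,10],[0,-62,0,0,0,0,10],[0,-68,0,0,0,0,10],[0,-71,0,0,0,0,10]]]'; python3 -m jog '[[[0,0,0,0,0,0,10],[0,10,0,0,0,0,10],[0,30,0,0,0,0,10],[0,50,0,0,0,0,10],[0,70,0,0,0,0,10],[0,90,0,0,0,0,10],[0,100,0,0,0,0,10]]]'
python3 - <<'E'
from h import *
s=ctrl.get_state();print(tost(s['position']),s['position'],s['ft_force'])
d=get('wrist');save(d,'w4.png')
E
```

```text
time: 6.8
position: [0.6197, -0.0752, 0.112]
tool_rot: [0.374, -3.119, 0.001]
ft_force: [-0.7, 0.5, -2.0]
grip_width: 0.202
grip_force: 45.0
time: 7.5
position: [0.5951, 0.0271, 0.112]
tool_rot: [0.382, -3.118, -0.003]
ft_force: [0.5, 0.0, 0.4]
grip_width: 0.203
grip_force: 45.0
[  3.4 132.1] [0.59508584 0.0270682  0.11201906] [0.53028983 0.04047233 0.35666766]
```

View pics/w4.png

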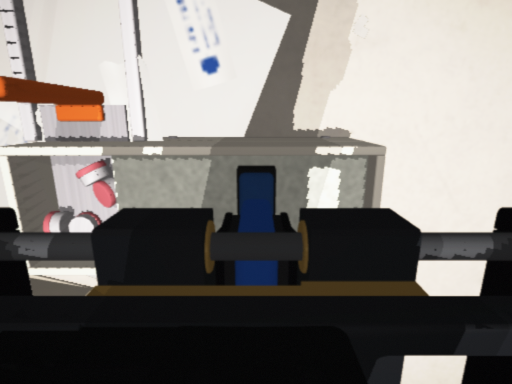

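All four caps are in the well: (95,172), (105,193), (55,222) and (85,222). Lifting and taking the scraper back to its place.

```bash
python3 -m jog '[[[0,0,-40,0,0,0,10],[0,0,-75,0,0,0,10],[0,0,-80,0,0,0,10],[0,0,-80,0,0,0,10]]]'; python3 -c "
from h import *
go([.413,.233,.19],86)"
```

```text
time: 7.95
position: [0.5968, 0.0226, 0.1935]
tool_rot: [-0.374, 3.116, 0.0]
ft_force: [0.2, -0.7, -1.9]
grip_width: 0.203
grip_force: 45.0
shift [128.8 247.9   3. ] turn [1.00e-02 1.80e-01 1.77e+01]
```

```bash
python3 -m jog '[[[129,248,0,0,0,18,10],[129,248,0,0,0,18,10],[129,248,0,0,0,18,10],[129,248,0,0,0,18,10],[129,248,0,0,0,18,10],[129,248,0,0,0,18,10],[129,248,0,0,0,18,10],[129,248,0,0,0,18,10],[129,248,0,0,0,18,10]]]'; python3 -m jog '[[[0,0,50,0,0,0,10],[0,0,95,0,0,0,10],[0,0,130,0,0,0,10],[0,0,145,0,0,0,10],[0,0,149,0,0,0,10],[0,0,149,0,0,0,10],[0,0,149,0,0,0,10]]]'
```

```text
time: 8.85
position: [0.4121, 0.2318, 0.1911]
tool_rot: [-0.12, -3.138, 0.002]
ft_force: [-0.3, 0.3, -1.7]
grip_width: 0.203
grip_force: 45.0
time: 9.55
position: [0.4132, 0.2335, 0.0441]
tool_rot: [0.119, 3.137, 0.002]
ft_force: [-0.4, 0.6, -2.2]
grip_width: 0.203
grip_force: 45.0
```

```bash
python3 -m jog '[[[0,0,1,0,0,0,10],[0,0,2,0,0,0,10],[0,0,3,0,0,0,10],[0,0,3.5,0,0,0,10],[0,0,3.5,0,0,0,10],[0,0,3.5,0,0,0,10]]]'
```

```text
time: 10.15
position: [0.4122, 0.2337, 0.0406]
tool_rot: [0.117, 3.139, 0.001]
ft_force: [-2.1, -0.1, 5.9]
grip_width: 0.204
grip_force: 45.0
```

Contact (about 6–8 N): it's down. Release and rise, and check.

```bash
python3 -m jog '[[[0,0,0,0,0,0,24],[0,0,0,0,0,0,30],[0,0,0,0,0,0,50],[0,0,0,0,0,0,60],[0,0,0,0,0,0,60],[0,0,-40,0,0,0,60],[0,0,-90,0,0,0,60],[0,0,-140,0,0,0,60],[0,0,-150,0,0,0,60]]]'
python3 - <<'E'
from h import *
d=get('wrist');P=cloud(d);near=np.hypot(P[...,0]-.41,P[...,1]-.232)<.06
g=near&(abs(P[...,2]-.095)<.006);print('scraper top',g.sum(),cv2.minAreaRect(P[g][:,:2].astype(np.float32)))
d=get('top');P=cloud(d);t=tost(P);hsv=cv2.cvtColor(d['image'],cv2.COLOR_RGB2HSV)
H,S=hsv[...,0].astype(int),hsv[...,1]
o=(H>6)&(H<22)&(S>150)&(P[...,2]>.125); v,u=np.nonzero(o); p=plane(d,[u.mean(),v.mean()],.135); print('handle top',o.sum(),p,tost(p),np.percentile(t[o],[2,98],axis=0))
go([*st(-78,0),.2],13.9)
m=(abs(t[...,0])<46)&(abs(t[...,1])<36); pk=((H>165)|(H<6))&(S>60)
n,l,ss,c=cv2.connectedComponentsWithStats((m&pk).astype(np.uint8))
for i in range(1,n):
  if ss[i,4]>3: print('cap',ss[i,4],tost(P[l==i].mean(0)),P[l==i][:,2].mean())
E
```

```text
time: 11.05
position: [0.4147, 0.2352, 0.1958]
tool_rot: [0.117, 3.131, 0.01]
ft_force: [1.9, 0.5, 0.2]
grip_width: 0.68
grip_force: 0.0
scraper top 577 ((0.4125322103500366, 0.2329472154378891), (0.016978872939944267, 0.029138877987861633), 85.62273406982422)
handle top 93 [[0.47085308 0.04289527 0.135     ]] [[-113.5  176.8]] [[-506.528  -14.396]
 [ -72.368  349.212]]
shift [-160.2 -343.8   -8.7] turn [3.100e-01 7.000e-02 7.183e+01]
cap 14 [ 19.3 -26.2] 0.06285047810603708
cap 44 [-6.7 16.9] 0.061762716470734905
cap 18 [-25.7   8.3] 0.061389587038208654
```

```bash
python3 -m jog '[[[-160,-344,-10,0,0,72,60],[-160,-344,-10,0,0,72,60],[-160,-344,-10,0,0,72,60],[-160,-344,-10,0,0,72,60],[-160,-344,-10,0,0,72,60],[-160,-344,-10,0,0,72,60],[-160,-344,-10,0,0,72,60],[-160,-344,-10,0,0,72,60],[-160,-344,-10,0,0,72,60],[-160,-344,-10,0,0,72,60]]]'
python3 - <<'E'
from h import *
s=ctrl.get_state();print(s['position'],tost(s['position']),s['joint_positions'].round(2))
d=get('wrist');save(d,'w5.png');P=cloud(d);t=tost(P);hsv=cv2.cvtColor(d['image'],cv2.COLOR_RGB2HSV)
H,S=hsv[...,0].astype(int),hsv[...,1]
near=(abs(t[...,0]+76)<40)&(abs(t[...,1])<40)
o=near&(H>3)&(H<22)&(S>140)&(abs(P[...,2]-.135)<.006); print(o.sum(),np.percentile(t[o],[2,50,98],axis=0) if o.any() else '')
if o.any(): print(cv2.minAreaRect(P[o][:,:2].astype(np.float32)))
r=((H>170)|(H<3))&(S>140)&(P[...,2]>.03)&(P[...,2]<.07)&(t[...,0]<-100); print('clip',r.sum(),np.percentile(t[r],[2,50,98],axis=0) if r.any() else '')
go([*st(-75,1),.2],13.9)
E
```

```text
time: 12.15
position: [0.5443, -0.1226, 0.1969]
tool_rot: [-1.941, -2.466, 0.005]
ft_force: [-0.7, -0.6, 0.3]
grip_width: 0.691
grip_force: 0.0
[ 0.54433516 -0.12263612  0.19692065] [-81.2  -1.4] [-0.34  0.15  0.57  1.73 -0.08  1.28  0.49]
428 [[-77.6   -14.1  ]
 [-73.7     1.75 ]
 [-69.6    16.646]]
((0.5511956810951233, -0.11863352358341217), (0.008104762062430382, 0.03238197788596153), 13.929859161376953)
clip 75 [[-180.452  -46.7  ]
 [-176.3    -37.9  ]
 [-174.     -33.948]]
shift [ 1.2  5.8 -2.8] turn [-0.21 -0.06 -0.12]
```

View pics/w5.png

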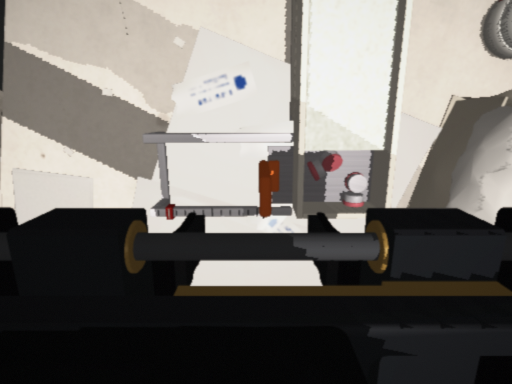

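The view shows the handle at (267,185) centred below the fingers, the red clip at (170,211) on the rail, and the caps in the well. Go down on the handle and close.

```bash
python3 -m jog '[[[3,7.5,0,0,0,0,34],[3,7.5,40,0,0,0,34],[3,7.5,60,0,0,0,34],[3,7.5,85,0,0,0,34],[3,7.5,95,0,0,0,34],[3,7.5,95,0,0,0,34]]]'; python3 -m jog '[[[0,0,0,0,0,0,8],[0,0,0,0,0,0,0],[0,0,0,0,0,0,0],[0,0,0,0,0,0,0],[0,0,0,0,0,0,0]]]' 50; python3 -c "
from h import *
s=ctrl.get_state();print(tost(s['position']),s['position'],s['ft_force'],s['grip_width']*87)"
```

```text
time: 12.8
position: [0.5512, -0.1156, 0.103]
tool_rot: [-1.936, -2.471, 0.003]
ft_force: [0.1, 0.0, 0.1]
grip_width: 0.397
grip_force: 0.0
time: 13.3
position: [0.5504, -0.1177, 0.1053]
tool_rot: [-1.939, -2.468, 0.003]
ft_force: [-7.2, -0.2, 6.0]
grip_width: 0.109
grip_force: 50.0
[-74.2   2. ] [ 0.55038033 -0.11769844  0.10525366] [-7.21393868 -0.22705426  6.04867342] 9.485452683626757
```

```bash
python3 -m jog '[[[0,-8,0,0,0,0,0],[0,-18,0,0,0,0,0],[0,-28,0,0,0,0,0],[0,-38,0,0,0,0,0],[0,-48,0,0,0,0,0],[0,-58,0,0,0,0,0],[0,-68,0,0,0,0,0],[0,-77,0,0,0,0,0],[0,-83,0,0,0,0,0],[0,-85,0,0,0,0,0]]]' 50
python3 -m jog '[[[0,-6,0,0,0,0,0],[0,-6,0,0,0,0,0],[0,-6,0,0,0,0,0]]]'
python3 - <<'E'
from h import *
import pickle
s=ctrl.get_state();print(tost(s['position']),s['position'],s['ft_force'],s['grip_width']*87)
ims=[]
for n in('wrist','top','side'):
    d=get(n);pickle.dump(d,open(n+'2.pkl','wb'));P=cloud(d);t=tost(P);hsv=cv2.cvtColor(d['image'],cv2.COLOR_RGB2HSV);H,S=hsv[...,0].astype(int),hsv[...,1]
    r=((H>170)|(H<5))&(S>120)&(P[...,2]>.03)&(P[...,2]<.075)&(t[...,0]<-100)&(t[...,0]>-210)&(abs(t[...,1]+40)<20)
    v,u=np.nonzero(r); print(n,r.sum(),u.mean() if len(u) else'',v.mean() if len(u) else '')
    if len(u):
        print(np.percentile(t[r],[2,50,98],axis=0).round(1)); a,b=int(u.mean()),int(v.mean())
        c=d['image'][max(b-20,0):b+20,max(a-26,0):a+26]; ims.append(cv2.resize(c,(390,300),interpolation=cv2.INTER_NEAREST)); print('crop origin',max(a-26,0),max(b-20,0))
cv2.imwrite('pics/c2.png',cv2.resize(np.hstack(ims),None,fx=min(1,800/(390*len(ims))),fy=min(1,800/(390*len(ims))),interpolation=cv2.INTER_AREA)[...,::-1])
E
```

```text
time: 14.3
position: [0.4707, -0.1375, 0.1052]
tool_rot: [1.938, 2.468, 0.005]
ft_force: [8.2, -0.8, -3.8]
grip_width: 0.112
grip_force: 50.1
time: 14.6
position: [0.4653, -0.1389, 0.1052]
tool_rot: [1.937, 2.468, 0.004]
ft_force: [6.8, -1.6, -3.3]
grip_width: 0.113
grip_force: 50.1
[-161.9    1.5] [ 0.46528475 -0.13885825  0.10524596] [ 6.83465066 -1.6293334  -3.26220331] 9.827609212164855
wrist 0  
top 0  
side 3 225.0 225.0
[[-180.9  -51. ]
 [-180.6  -48.3]
 [-180.3  -47.2]]
crop origin 199 205
```

View pics/c2.png

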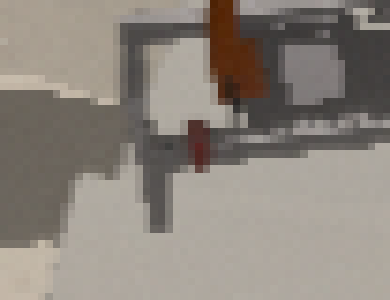

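The side crop shows the pointer (near 231,220) still short of the red clip (225,224). One montage for the fine detail of the clip line.

Run:
```python
from h import *
import pickle
N=cv2.INTER_NEAREST; r=lambda a,k:cv2.resize(a,None,fx=k,fy=k,interpolation=N)
w5=cv2.imread('pics/w5.png'); tp=cv2.imread('pics/top1.png'); B=lambda n:pickle.load(open(n+'2.pkl','rb'))['image'][...,::-1]
o=np.zeros((560,800,3),np.uint8)
a=r(w5[195:225,150:300],5); o[:150,:750]=a
o[155:395,:400]=r(tp[205:235,270:320],8); o[155:395,400:]=r(B('top')[205:235,270:320],8)
o[398:558]=r(B('wrist')[185:225,150:350],4)
cv2.imwrite('pics/m.png',o)
```

```text
(no output)
```

View pics/m.png

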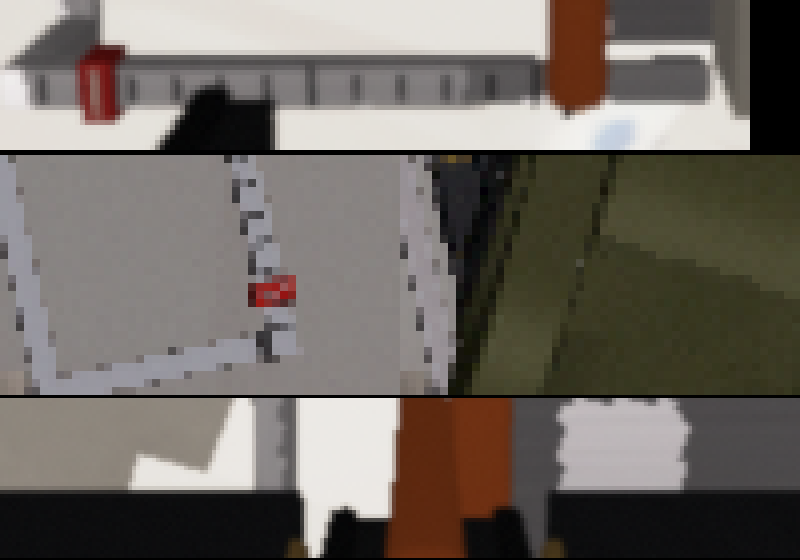

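The montage's w5 crop shows the clip's white line at w5 pixel (169,213) and the pointer's black tip under the handle at (263.3,217). Cast both onto z = 57 mm.

Run:
```python
from h import *
import pickle
d=pickle.load(open('wrist2.pkl','rb')); s=ctrl.get_state()
Rt=Ro.from_rotvec(s['tool_rot']).as_matrix(); pt=s['position']
c=-d['R'].T@d['t']; rel=Rt.T@(c-pt); Rrel=d['R']@Rt  # tool->cam
R5=Ro.from_rotvec([-1.941,-2.466,.005]).as_matrix(); p5=np.array([.54434,-.12264,.19692])
e=dict(d); e['R']=Rrel@R5.T; c5=p5+R5@rel; e['t']=-e['R']@c5
w=cv2.imread('pics/w5.png').astype(int)
for v in range(203,220): print(v,[tuple(w[v,u][::-1]) for u in range(165,175)][2:9:1] if v in(208,211,213,215) else '',end='' if v not in(208,211,213,215) else '\n')
print('\ntip',[(v,[w[v,u].sum() for u in range(258,272)]) for v in (214,215,216,217,218)])
for n,uv,z in(('line',[168.8,209],.057),('line',[168.8,213],.057),('line',[168.8,217],.057),('tip',[263.2,217],.057),('handletop',[265,200],.135)): print(n,tost(plane(e,uv,z)),z)
# tick spacing
print('tick mm',tost(plane(e,[150+355/5,212],.048)),tost(plane(e,[150+535/5,212],.048)))
```

```text
203 204 205 206 207 208 [(np.int64(126), np.int64(38), np.int64(35)), (np.int64(129), np.int64(51), np.int64(46)), (np.int64(128), np.int64(44), np.int64(40)), (np.int64(124), np.int64(29), np.int64(26)), (np.int64(111), np.int64(22), np.int64(20)), (np.int64(87), np.int64(29), np.int64(28)), (np.int64(82), np.int64(64), np.int64(64))]
209 210 211 [(np.int64(121), np.int64(46), np.int64(42)), (np.int64(137), np.int64(102), np.int64(94)), (np.int64(134), np.int64(92), np.int64(84)), (np.int64(119), np.int64(34), np.int64(31)), (np.int64(113), np.int64(21), np.int64(19)), (np.int64(93), np.int64(29), np.int64(28)), (np.int64(87), np.int64(68), np.int64(68))]
212 213 [(np.int64(119), np.int64(39), np.int64(35)), (np.int64(136), np.int64(101), np.int64(92)), (np.int64(131), np.int64(94), np.int64(86)), (np.int64(117), np.int64(39), np.int64(35)), (np.int64(113), np.int64(22), np.int64(20)), (np.int64(92), np.int64(25), np.int64(24)), (np.int64(84), np.int64(65), np.int64(65))]
214 215 [(np.int64(121), np.int64(39), np.int64(36)), (np.int64(135), np.int64(96), np.int64(88)), (np.int64(135
[... 813 characters left out ...]
p.int64(370), np.int64(431), np.int64(497), np.int64(644), np.int64(703)]), (217, [np.int64(681), np.int64(683), np.int64(678), np.int64(660), np.int64(484), np.int64(224), np.int64(354), np.int64(488), np.int64(541), np.int64(639), np.int64(692), np.int64(699), np.int64(706), np.int64(711)]), (218, [np.int64(685), np.int64(686), np.int64(689), np.int64(682), np.int64(574), np.int64(454), np.int64(608), np.int64(695), np.int64(704), np.int64(707), np.int64(710), np.int64(711), np.int64(709), np.int64(707)])]
line [[-175.2  -34.2]] 0.057
line [[-175.5  -38.7]] 0.057
line [[-175.9  -43.3]] 0.057
tip [[-73.5 -43.4]] 0.057
handletop [[-73.8  -1.4]] 0.135
tick mm [[-120.2  -40.7]] [[-80.2 -40.7]]
```

```bash
python3 -m jog '[[[0,-5,0,0,0,0,0],[0,-10,0,0,0,0,0],[0,-14,0,0,0,0,0],[0,-14,0,0,0,0,0],[0,-14,0,0,0,0,0],[0,-14,0,0,0,0,0],[0,-14,0,0,0,0,0]]]'
cat > m.py <<'E'
from h import *
import pickle
def meas(d):
    P=cloud(d);t=tost(P);hsv=cv2.cvtColor(d['image'],cv2.COLOR_RGB2HSV);H,S=hsv[...,0].astype(int),hsv[...,1]
    o=(H>3)&(H<22)&(S>140)&(abs(P[...,2]-.135)<.004)&(abs(t[...,1])<30)
    print('handle top x',o.sum(),np.percentile(t[o][:,0],[2,50,98]),'y',np.percentile(t[o][:,1],[2,98]))
meas(pickle.load(open('wrist2.pkl','rb')))
s=ctrl.get_state();print(tost(s['position']),s['position'],s['ft_force'],s['grip_width']*87)
d=get('wrist');pickle.dump(d,open('wrist3.pkl','wb'));meas(d)
d=get('side');pickle.dump(d,open('side3.pkl','wb'))
E
python3 m.py
```

```text
time: 15.45
position: [0.4521, -0.1422, 0.1052]
tool_rot: [1.937, 2.467, 0.005]
ft_force: [8.8, -1.5, -5.1]
grip_width: 0.109
grip_force: 50.1
handle top x 595 [-165.9 -161.4 -156.8] y [-14.612  16.4  ]
[-175.5    1.4] [ 0.45205532 -0.14218086  0.10524317] [ 8.81303751 -1.47544345 -5.07909543] 9.466409548198401
handle top x 596 [-179.6 -175.1 -170.5] y [-14.91  16.4 ]
```

Run:
```python
from h import *
import pickle
d=pickle.load(open('top1.pkl','rb'));im=d['image'].astype(int)
P=cloud(d);hsv=cv2.cvtColor(d['image'],cv2.COLOR_RGB2HSV);H,S=hsv[...,0].astype(int),hsv[...,1].astype(int)
m=np.zeros(H.shape,bool);m[210:232,295:315]=True; w=np.where(m&((H>165)|(H<8)),np.clip(S-60,0,None),0); v,u=np.mgrid[:384,:512]
c=[(w*u).sum()/w.sum(),(w*v).sum()/w.sum()];print('clip px',c,[tost(plane(d,c,z)) for z in(.053,.057)])
o=(H>6)&(H<22)&(S>150)&(P[...,2]>.128)&(u>250)&(u<300)&(v>170)&(v<200);uu=[u[o].mean(),v[o].mean()];print('handle',o.sum(),tost(plane(d,uu,.135)),np.percentile(tost(P[o])[:,0],[2,50,98]))
print(im[178:192,289:299].sum(2))
e=pickle.load(open('side3.pkl','rb'))
for n in('side1','side3'):
    e=pickle.load(open(n+'.pkl','rb'));hh=cv2.cvtColor(e['image'],cv2.COLOR_RGB2HSV);print(n);
    for z,y,xs in((.057,-41,(-73.6,-175,-176,-177)),): 
        for x in xs:
            p=np.r_[st(x,y),z]; q=e['R']@p+e['t']; print(x,(e['f']*q[:2]/q[2]+[e['cx'],e['cy']]).round(1))
    print(e['image'][214:228,220:232].sum(2) if n=='side3' else '')
```

```text
clip px [np.float64(303.514329580348), np.float64(221.71033776867964)] [array([[-180.9,  -39.4]]), array([[-180.9,  -39. ]])]
handle 52 [[-77.3   0.8]] [-82.19 -77.25 -72.5 ]
[[382 376 391 198 462 463 460 423 415 406]
 [384 386 405 387 459 466 457 350 422 422]
 [385 385 402 403 460 462 459 426 424 417]
 [388 377 399 401 328 465 463 458 428 424]
 [282 386 388 400 229 462 466 457 420 414]
 [238 388 387 405 177 440 418 411 416 417]
 [245 399 402 404 387 245 125 132 243 410]
 [117 132 127 119 141 132 205 443 442 404]
 [140 383 385 384 386 241 455 464 457 397]
 [386 393 392 395 394 382 221 289 368 394]
 [397 394 397 396 390 182 453 454 454 364]
 [397 400 403 393 394 395 453 464 462 439]
 [403 395 394 398 399 395 277 456 289 455]
 [394 395 397 397 393 389 178 377 454 459]]
side1
-73.6 [257.6 217.4]
-175 [226.3 220.9]
-176 [226.  220.9]
-177 [225.7 221. ]

side3
-73.6 [257.6 217.4]
-175 [226.3 220.9]
-176 [226.  220.9]
-177 [225.7 221. ]
[[507 506 434 137 154 142 137 148 144 171 175 187]
 [503 501 445 195 147 138 141 146 137 165 178 188]
 [505 502 455 279 138 102 149 156 155 153 170 184]
 [504 504 509 437 143 111 137 169 165 167 177 190]
 [505 504 504 440 141 103 125 165 170 171 176 184]
 [505 506 507 449 225 182 137 188 188 196 190 196]
 [500 506 512 501 489 409 124 193 198 195 200 197]
 [507 506 506 435 172 160 128 175 191 190 195 204]
 [489 491 485 419 181 201 172 178 224 246 242 257]
 [225 223 232 224 277 365 261 226 316 449 432 394]
 [207 184 259 278 214 192 211 295 322 266 237 237]
 [253 251 241 229 193 148 174 219 241 248 243 258]
 [246 243 241 254 232 148 199 274 283 282 273 369]
 [251 258 274 367 436 233 357 506 505 504 501 503]]
```

```bash
python3 -m jog '[[[0,-1.4,0,0,0,0,0],[0,-1.4,0,0,0,0,0],[0,-1.4,0,0,0,0,0],[0,-1.4,0,0,0,0,0],[0,-1.4,0,0,0,0,0],[0,-1.4,0,0,0,0,0],[0,-1.4,0,0,0,0,0],[0,-1.4,0,0,0,0,0]]]'
sed -i '/wrist2/d' m.py
cat >> m.py <<'E'
im=d['image'].astype(int); print(im[216:230,221:231,0]-im[216:230,221:231,1])
for n in('wrist','top'):
  d=get(n);P=cloud(d);t=tost(P);hsv=cv2.cvtColor(d['image'],cv2.COLOR_RGB2HSV);H,S=hsv[...,0].astype(int),hsv[...,1]
  m=(abs(t[...,0]-2)<42)&(abs(t[...,1])<32); pk=m&((H>165)|(H<6))&(S>70)
  print(n,'well z',np.percentile(P[m][:,2],[2,20,50,80]).round(3),'pink z',pk.sum(),np.percentile(P[pk][:,2],[0,50,100]).round(3) if pk.any() else '')
E
python3 m.py
```

```text
time: 16.35
position: [0.4507, -0.1425, 0.1052]
tool_rot: [1.937, 2.467, 0.005]
ft_force: [8.5, -1.3, -4.1]
grip_width: 0.11
grip_force: 50.1
[-176.9    1.4] [ 0.45074272 -0.14249417  0.10523926] [ 8.52109875 -1.30506932 -4.05582124] 9.611099452160023
handle top x 595 [-180.9 -176.4 -171.9] y [-14.8  16.3]
[[ 5  8 37 28 29 43 44 42 30  2]
 [ 6  7 32 26 21 39 43 43 34  8]
 [ 6  8 25 35 13 26 26 18 13  4]
 [ 5  5  8 21  6  5  4  3  2  4]
 [ 5  6  6  7  5  1  3  3  4  1]
 [ 7  6  9 24 14  5  4  5  4  4]
 [ 6  6 10 39 39 34  4  3  3  2]
 [ 3  4 12 51 81 81  3  5  6  4]
 [ 2  2 11 39 69 35 10  3  3  2]
 [ 2  3  5 21 42 31 13  5  5  4]
 [ 2  3  6 17 39 28 12  4  6  4]
 [ 4  3  4 10 29 13  7  6  7  6]
 [ 5  5  5  6  6  6  4  6  5  5]
 [ 5  7  5  5  6  6  7  6  5  5]]
wrist well z [0.004 0.005 0.031 0.043] pink z 0 
top well z [0.001 0.006 0.038 0.055] pink z 17 [0.015 0.025 0.029]
```

Run:
```python
from h import *
for n in('wrist','top','side'):
  d=get(n);P=cloud(d);t=tost(P);x0=3 if n=='wrist' else 0
  m=(abs(t[...,0]-x0)<34)&(abs(t[...,1]-1)<24)&(P[...,2]<.12); print(n,m.sum(),np.histogram(P[m][:,2],[-.01,.01,.02,.03,.04,.05,.06,.07,.12])[0])
  hsv=cv2.cvtColor(d['image'],cv2.COLOR_RGB2HSV);H,S=hsv[...,0].astype(int),hsv[...,1]
  pk=((H>165)|(H<8))&(S>50)&(abs(t[...,0])<60)&(t[...,1]>-45)&(t[...,1]<220)&(P[...,2]<.12)
  k,l,ss,c=cv2.connectedComponentsWithStats(pk.astype(np.uint8),connectivity=4)
  for i in range(1,k):
    if ss[i,4]>3: print('  pink',ss[i,4],tost(P[l==i].mean(0)),P[l==i][:,2].mean().round(3))
```

```text
wrist 778 [240   0   0  88 450   0   0   0]
top 369 [178   6  16  56 113   0   0   0]
  pink 16 [-17.7 -26.4] 0.025
side 10 [0 0 0 1 8 0 0 1]
```

Run:
```python
from h import *
for n in('wrist','top'):
  d=get(n);P=cloud(d);t=tost(P)
  m=(abs(t[...,0])<60)&(abs(t[...,1])<40)&(P[...,2]<.1); q=t[m];z=P[m][:,2]*1000
  print(n,'rows x -45..50, cols y -35..30 step10: median z / count')
  for x in range(-50,50,8):
    print(x,[ (int(np.median(z[k])),int(k.sum())) if (k:=(abs(q[:,0]-x)<4)&(abs(q[:,1]-y)<4)).sum()>0 else None for y in range(-36,37,8)])
d=get('wrist');cv2.imwrite('pics/w6.png',cv2.resize(d['image'],(512,384))[...,::-1])
```

```text
wrist rows x -45..50, cols y -35..30 step10: median z / count
-50 [None, (41, 26), (40, 73), (40, 68), (40, 69), (41, 77), (41, 23), (41, 7), (41, 97), (46, 87)]
-42 [(82, 52), (82, 42), (43, 173), (58, 361), (66, 524), (66, 548), (63, 634), (65, 583), (67, 589), (68, 571)]
-34 [(84, 50), (84, 29), None, (83, 3), (84, 21), (84, 21), (84, 19), (83, 30), (83, 19), (84, 23)]
-26 [(84, 49), (84, 29), None, None, None, None, None, None, (69, 10), (69, 56)]
-18 [(84, 24), (84, 10), None, None, None, None, None, None, (69, 24), (69, 135)]
-10 [None, None, None, None, None, None, None, None, (69, 23), (69, 136)]
-2 [None, None, None, None, None, (40, 33), (40, 63), (40, 57), (68, 18), (69, 62)]
6 [None, (31, 20), None, None, None, (41, 2), (41, 101), (40, 112), (40, 11), None]
14 [None, (25, 58), None, None, None, None, (42, 19), (41, 106), (40, 9), None]
22 [None, (21, 101), (4, 7), (4, 11), None, None, None, (42, 9), None, None]
30 [None, (10, 137), (4, 66), (4, 65), (4, 25), None, None, None, None, None]
38 [None, (5, 92), (4, 67), (4, 65), (4, 62), (4, 4), None, None, None, None]
46 [Non
[... 673 characters left out ...]
 (15, 4), (42, 6), (41, 9), (40, 8), (41, 7), (70, 8)]
-2 [(87, 3), (32, 15), (5, 7), (7, 7), (3, 6), (38, 3), (42, 9), (40, 9), (42, 7), (71, 9)]
6 [(87, 3), (34, 16), (4, 7), (4, 8), (5, 8), (9, 4), (44, 5), (42, 8), (37, 5), (69, 8)]
14 [(82, 4), (40, 17), (5, 9), (5, 7), (4, 7), (4, 9), (3, 3), (40, 5), (56, 4), (68, 7)]
22 [(83, 3), (34, 17), (6, 7), (5, 8), (4, 9), (4, 8), (5, 8), (7, 6), (4, 3), (70, 8)]
30 [(83, 3), (34, 15), (5, 9), (5, 8), (5, 9), (4, 8), (4, 8), (3, 7), (3, 5), (70, 10)]
38 [(83, 3), (54, 25), (17, 19), (28, 19), (26, 21), (29, 21), (26, 23), (29, 19), (46, 15), (71, 11)]
46 [(82, 3), (83, 4), (86, 7), (84, 4), (84, 7), (83, 5), (85, 5), (86, 7), (84, 5), (85, 6)]
```

Run:
```python
from h import *
import pickle
def mp(d,xs,ys):
  P=cloud(d);t=tost(P);C=d['image']
  for x in xs:
    row=[]
    for y in ys:
      k=(abs(t[...,0]-x)<4)&(abs(t[...,1]-y)<4)&(P[...,2]<.3)
      row.append('%3d:%02x%02x%02x'%(np.median(P[k][:,2])*1000,*np.median(C[k],0).astype(int)) if k.sum()>1 else '-')
    print(x,*row)
print('before');mp(pickle.load(open('top1.pkl','rb')),range(-98,46,16),range(-36,37,9))
print('now');mp(get('top'),range(-130,46,8),range(-36,37,9))
```

```text
before
-98  25:888381   1:888380   3:888280   2:878381   0:888382   0:888381   6:878380  41:898482  44:8e8886
-82  40:86817f   3:888381  41:88807d  68:863f0d  90:854400  91:853901  83:612601  43:898482  44:8e8888
-66  46:918d90  45:847d82  46:71686c  51:994700  51:8d4000  50:974700  49:864b25  45:847e83  41:938f92
-50  44:97979f  47:7f787d  44:6f696d  43:6e696c  44:6d696c  45:726b71  45:817c81  44:837c81  43:938f8e
-34  84:979697  60:5d5758  42:70696e  45:6f6a6f  46:726b6f  43:726b70  43:746d72  45:736e71  69:969593
-18  83:969492  47:81797e  44:827c80  45:847d82  42:837d82  45:857e83  44:888085  46:867f84  69:989795
-2  82:989797  55:817a80  44:827c80  45:857e83  45:847e83  43:857e83  44:888185  46:867f84  69:989699
14  85:92908b  47:7f797e  45:837d82  42:847d83  44:867e84  45:857e84  43:888086  46:888185  69:989796
30  83:949190  53:6e6969  45:827b80  46:837c82  45:847d82  43:857e83  43:878085  42:878085  70:979798
now
-130 - - - -  46:484548  46:514f54 216:28282a 193:252728 121:504c4c
-122 - - - -  43:343234 - 219:242427 190:2d2c2f  48:605b5b
-114 - 216:222222 218:242428  44:32303
[... 1235 characters left out ...]
 83:9c938f  43:453839  18:595357  17:5e595c  44:928c89  40:999290  40:3f4f70  42:183263  68:a2a19f
-2  85:a1a0a0  31:443c3d   5:575255   5:585355   3:575254  41:968f8d  41:848186  40:5b6379  70:a1a0a3
6  84:9d9999  18:4a4643   5:575356   4:575255   4:5a5356  40:8e8886  40:97918d  41:98928f  70:a1a09c
14  86:9e9a96  44:474341   5:585356   5:565254   4:645f62   5:655f63  40:908987 -  69:a2a19f
22  82:a1a0a4  29:545052   4:575356   6:575255   5:655f63   5:656063   6:666063   2:665f63  71:a2a19f
30  83:a2a1a1  38:4e4b47   6:5e585c   2:645f62   5:655f62   5:645f62   5:655f63   6:655f63  70:a1a0a2
38  85:a19fa0  42:403c38  35:403c38  31:403c38  41:413c38  31:413c38  26:403c37  33:413d38  71:878482
```

Run:
```python
from h import *
import pickle
T0=pickle.load(open('top1.pkl','rb'));S0=pickle.load(open('side1.pkl','rb'))
for n,d in(('top0',T0),('topnow',get('top')),('side0',S0),('sidenow',get('side')),('wristnow',get('wrist'))):
  P=cloud(d);t=tost(P);hsv=cv2.cvtColor(d['image'],cv2.COLOR_RGB2HSV);H,S=hsv[...,0].astype(int),hsv[...,1]
  b=(H>100)&(H<130)&(S>90)&(abs(t[...,0])<250)&(t[...,1]>-120)&(t[...,1]<240)&(P[...,2]<.2)
  k,l,ss,c=cv2.connectedComponentsWithStats(b.astype(np.uint8))
  print(n,[(int(ss[i,4]),c[i].round(0).tolist(),tost(np.median(P[l==i],0)).tolist(),float(np.median(P[l==i][:,2]).round(3))) for i in range(1,k) if ss[i,4]>2])
# height profile around first dot in top0
P=cloud(T0);t=tost(P)
for v in range(196,224,3): print(v,(P[v,240:268:2,2]*1000).astype(int))
print()
for v in range(160,186,3): print(v,(P[v,298:322:2,2]*1000).astype(int))
d=get('top');P=cloud(d);D=abs(d['depth']-T0['depth'])
for v in range(160,186,3): print('now',v,(P[v,298:322:2,2]*1000).astype(int))
```

```text
top0 [(54, [262.0, 74.0], [223.2, -9.7], 0.109), (70, [292.0, 83.0], [183.9, -84.0], 0.108), (15, [248.0, 204.0], [-101.7, 97.5], 0.039)]
topnow [(54, [262.0, 74.0], [223.1, -9.6], 0.109), (69, [292.0, 83.0], [184.0, -82.9], 0.109), (16, [267.0, 165.0], [-7.7, 23.9], 0.041), (15, [248.0, 204.0], [-101.8, 97.6], 0.04)]
side0 []
sidenow []
wristnow [(206, [364.0, 72.0], [-97.5, 96.8], 0.039), (3, [330.0, 91.0], [-122.0, 83.7], 0.039), (4, [304.0, 102.0], [-139.8, 76.1], 0.039), (38, [480.0, 173.0], [0.3, 22.3], 0.04), (3, [417.0, 216.0], [-44.2, -13.1], 0.041)]
196 [ 2  8  4  1 -1 -5  5  0  5  3  1  0 42 47]
199 [-1  1 -2 41 38 36 42 -1  0 -1  6  0 46 43]
202 [ 0 40 40 37 40 40 37 42  0  5 -2  0  0  4]
205 [-1 41 41 38 35 42 39 43  2  0 -2  0  5  7]
208 [ 2  0 41 42 36 41 40 44 43  3  1  0 -2  2]
211 [-3  0  0 42 39 39 40 42 43 43  0  0 -2  0]
214 [   2   -1    2 1331   44   41   39   37   39   40   39    1    3    1]
217 [ 8 -1  3  0  2 36 40 41 41 41 39 40  0  1]
220 [ 4  1  1  3 -5 39 39 40 44 37 39 46 43 -2]
223 [-1  0  3  0  3 -1 44 46 44 42 37 41 49  0]

160 [-2 -1 -1  2  5  4  4 -1  5  4  0  5]
163 [ 0  3  1  2  6  3  0  0  2  0 -3 -3]
166 [ 0  5  6  3  1  4  0  3  3  9  3 -1]
169 [-2  1  3  1  2  0  2  2  3  5  1  1]
172 [ 2  0  2  6  2 -1  0  1  4  6  0  0]
175 [2 6 0 5 0 2 2 0 2 2 3 0]
178 [44 44 45  0  5  2  5  3  3  3  2  0]
181 [46 48 44 47  3  3 -1  6  3  3  1  4]
184 [44 46 45  3  6  2  0  0  0 -4 -5  1]
now 160 [1 0 0 1 1 8 2 1 1 0 0 3]
now 163 [ 3  4  3 -1  2  1  3  4  0  0  9  2]
now 166 [ 1 -1  6  3  4  0  2  4  2  5  1  2]
now 169 [-4  0  4  0  0  0  0  1 -1  7  1  0]
now 172 [ 0 -1  5  2  3 -3  2  4  0 -3  0 -4]
now 175 [ 2  3 -2  2  1  4  0  0 -2  0 -4  0]
now 178 [44 38 46  6  5  4  5  3  0  0  9  1]
now 181 [42 44 44 51  0  2  0  2  1  0  2 -1]
now 184 [ 214  217   46    4   11    4    2    1    2 1331    1   -1]
```

```bash
python3 -c "
from h import *
s=ctrl.get_state();print(s['time'],tost(s['position']),s['grip_force']);print(ctrl.close_job())"
```

```text
17.1 [-176.9    1.4] 50.07298154756427
the job is handed in; nothing more can be done
None
```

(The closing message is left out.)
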